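Clamp a row of capacitors in a rack with a spring-pinned stop

ROBOT

A 6-joint arm with a two-finger parallel gripper is mounted at the origin on a cart in front of the work surface, level with it; the furniture and walls round the work are solid. World frame = base frame: x ahead of the robot, y to its left, z up, the work surface at z = 0. Lengths are in mm, angles in rad, forces in N, time in s.
With the tool pointing down it reaches from about 275 to 1000 mm from the base axis. Payload 8.4 kg.
Tool frame: the origin (TCP) lies between the finger pads; the fingertips stand r.finger_overhang ahead of it and the grasp point (between the pads) is the TCP (r.finger_overhang is the distance from the TCP to the fingertips, in mm); z points along the fingers, y is the line along which they close (so a half turn about z gives the same grasp; the last joint's range is limited). The gripper opens to 85 mm and grips with 20 to 120 N. Pads are 22 mm wide; open, the fingers measure 114 mm over their backs; the gripper's body (76 mm by 85 mm) begins 54 mm behind the grasp point. The pads swing forward as they close: fully open they stand 13 mm farther back than shut.
Start: joints at [-0.002, 0.353, 1.633, -0, 1.155, -0.002], TCP at [625.002, -0, 250.281] pointing down, gripper open.
Joint ranges: [-2.63, 2.63], [-0.92, 2.1], [0.06, 2.66], [-1.3, 4.44], [0, 2.69], [-3.02, 3.02]. Speed limits (rad/s): [2.22, 2.22, 2.79, 3.14, 3.14, 3.14].

INTERFACE

Orientations are given as [roll, pitch, yaw] about the fixed x, y, z axes, in that order (R = Rz(yaw) Ry(pitch) Rx(roll)).
In Python, from rig import r, cams, sign_off gives the robot as it stands.
- The arm moves only by the shell command python3 -m crank 'ROWS' [FORCE]. ROWS is JSON, a list of rows, each a list of 7 numbers: the shift along the tool's x, y, z in m, then the turn, a rotation vector about the tool's x, y, z in rad, then the closure, from 0 (fully open) to 1 (shut). In form: [[dx, dy, dz, ax, ay, az, gripper], ...]. A call has 1 to 5 rows; each row is the pose to reach, as a shift and turn from the pose commanded when the call began, along the tool's axes at that moment; what a row does not reach only later rows make up. A row lasts 1/10 s, in which the tool goes at most 50 mm and 8.59 degrees, less where a joint would pass 70% of its speed; a pose out of reach is approached as far as the arm can. A call with a gripper value outside its range is refused whole. The fingers move at their own pace and stop on an object; FORCE is the grip in N (left out, the last holds). Time passes only in rows, so rows that repeat a pose let the fingers close. It gives the time, the measured TCP pose, the force, the opening and the grip force at its end, in the units of the state.
- r.sense(): the state, without advancing time (a new reading comes with each control period).
- cams.grab_frame(name): name is "scene" or "side" or "wrist"; returns a dict with "image" (420x560x3 uint8, red, green, blue), "fx", "fy", "cx", "cy" (pixels), "position" and "orientation" of the camera in the world. Camera axes: x right, y down, z forward; pixel columns grow to the right and rows downward; lengths in mm; the calibration is good to about 2 mm. A picture is of the moment at which its call begins. There is no depth.
- sign_off(): hands the job in; it is judged then, once.
The state is a dict: "clock": time; "qpos": joint angles; "qvel": joint speeds; "joint_efforts": joint torques, N m; "eef_pos": TCP position; "tcp_rot": TCP orientation; "contact_force": force on the tool from outside, world axes, zero at the start; "wrist_torque": the same for the moment, N m; "opening": opening from 0.0 (shut) to 1.0 (fully open); "grasp_force": force on a finger pad.
Only numpy, scipy, OpenCV 4.12 (cv2) and the standard library are available. Lean on these libraries where they do the work, as an engineer would, in place of code of your own. Each camera call takes 0.05 s, during which the arm holds its last target. There are 200 camera calls.

TASK

Set up the capacitor row: pull up the stop's spring plunger, slide the stop away from the fixed end to the last hole and let the pin drop in; then take all the capacitor cans out of the crate and stand them upright, side by side, in the rack's channel, starting at the fixed end. Finally pull the plunger again, bring the stop up to the row and let the pin drop fully into the hole that leaves just enough space for that many cans; everything else stays in the crate.

Things in the scene. Friction and masses are not known exactly. Their poses are not given: they have to be found in the camera images.
- rack: Grey clamp rack, fixed, plate 212 x 116 x 6 mm. Origin: underside, near the middle; +x runs along the row towards the fixed end (towards the robot), +y to the right seen from the robot, z up. A channel for the row runs along y = -28 mm: cans stand on the plate (z = 6 mm) between two ribs 42 mm apart, tops at z = 10 mm. A steel bar, 24 mm wide, top at z = 24 mm, with four holes in its top runs along y = +44 mm.
- row_start (a point): Point on the channel floor where the row begins: on the row's centre line, at the foot of the upright steel fixed end's face (rack x = +80 mm). The fixed end is 42 mm wide and its top is 43 mm above this point. The row grows from here along the rack's -x. (Round the work stand a vice 150 mm high, a bench drill on the left and a boom stand on the right that leans over the back of the bench: keep clear.)
- stop (a joint): Position (m) of the aluminium sliding stop on the bar; grows as it slides away from the fixed end (rack -x). Pin holes at 0 (start; space for two cans), 0.037 (three), 0.074 (four) and 0.099 (last hole, for loading); travel ends at 0.102. Friction about 1.2 N. It pushes along cans that are in its way.
- stop_face (a point): Middle of the stop's pressing face, on the row's centre line, 31 mm above the underside of the rack; 74 mm from row_start along the row when joint stop is 0. The face is 38 mm wide, from 17 mm below to 17 mm above this point. Its sleeve on the bar is 36 mm wide and reaches from 8 mm behind to 74 mm ahead of the face.
- plunger (a joint): How far the stop's spring plunger is pulled up (m): 0 = pin fully down in a hole, which locks the stop with about 1 mm of play; about 0.010 = pin resting on the bar between holes; 0.016 = end of travel. Pull to 0.012 or more to slide freely. The spring pulls down with 6 N, 9 N at the end. The tip is round: released within 2 mm of a hole it slips in.
- plunger_grip (a point): Middle of the plunger's upright black grip, 16 mm thick and 30 mm long (15 mm to either side), above the bar, 52 mm ahead of the stop's face (rack +x); it moves with stop and plunger. A cap 30 mm wide sits on it, top 25 mm above this point. Below it is a 14 mm thick collar, then the sleeve's top, 23 mm below this point when the pin is down.
- crate: Open wooden crate, fixed on the bench, 155 (its x) x 170 (its y) x 38 mm high, walls and floor 5 mm. Origin: centre of its underside; its x points away from the robot. Cans stand in some of four places near x = -46 or -2, y = +-35 mm. There is room for fingers on a can's two sides along the crate's y. Other small parts lie between and beyond them.
- tweezers_c: Steel tweezers, 118 x 14 x 8 mm, lying in the crate; it stays there. Origin at its underside.
- relay: Box-shaped relay, 23 x 29 x 36 mm high, in the crate; it stays there. Origin at its underside.
- knob: Small black control knob, 26 mm wide, 17 mm high, in the crate; it stays there. Origin at its underside.
- can_1_center (a point): Centre of the body of an upright capacitor can: round, 35 mm in diameter, 54 mm high (27 mm to either side of this point) plus two thin terminals on top, 7 mm; 0.08 kg. In the crate at the start. Its z axis points to the terminals. Three or all four of the cans are there; the other is absent.
- can_2_center (a point): Centre of the body of an upright capacitor can: round, 35 mm in diameter, 54 mm high (27 mm to either side of this point) plus two thin terminals on top, 7 mm; 0.08 kg. In the crate at the start. Its z axis points to the terminals. Three or all four of the cans are there; the other is absent.
- can_3_center (a point): Centre of the body of an upright capacitor can: round, 35 mm in diameter, 54 mm high (27 mm to either side of this point) plus two thin terminals on top, 7 mm; 0.08 kg. In the crate at the start. Its z axis points to the terminals. Three or all four of the cans are there; the other is absent.
- can_4_center (a point): Centre of the body of an upright capacitor can: round, 35 mm in diameter, 54 mm high (27 mm to either side of this point) plus two thin terminals on top, 7 mm; 0.08 kg. In the crate at the start. Its z axis points to the terminals. Three or all four of the cans are there; the other is absent.

How it is judged:
By the outcome, as a careful person would: the job done as asked, in the order asked, and still so for the second after the job is handed in, with the robot touching nothing.
Of can_1, can_2, can_3, can_4 only 3 to 4 are there at a start; the rules pass over those that are not, and their reading is None.
At some moment in a run one of knob, relay, tweezers_c may be knocked a few centimetres aside while the robot is not near it.
Once in a run the grip may slacken for a moment while it holds something.
It also fails if it takes over 200 s, if anything falls off the work surface, if the arm or the gripper's body presses on something with over 40 N, if the wrist force passes 120 N, or if a joint passes its speed limit or range.

## Working session

There is one attempt and no reset: what is moved stays moved. The work goes in short steps, Python scripts to look and compute and a shell command to move; the robot and the scene stay as the last step left them, time stands still between calls to the robot, and variables do not carry over. Pictures are saved under pics/ and viewed, at most 14 in all, crops included, and the job is handed in when it is done.

```bash
ls; mkdir -p pics; python3 - <<'E'
from rig import r,cams
import cv2,numpy as np
print(r.sense(), r.finger_overhang)
for n in ["scene","side","wrist"]:
    f=cams.grab_frame(n); cv2.imwrite(f"pics/a_{n}.png",f["image"][:,:,::-1])
    print(n,[f[k] for k in("fx","fy","cx","cy","position","orientation")])
E
```

```text
pics
{'clock': 0.0, 'qpos': array([-2.40001005e-03,  3.53654018e-01,  1.63410583e+00,  2.02591512e-05,
        1.15516011e+00, -2.40061323e-03]), 'qvel': array([ 0.00011725, -0.00117221, -0.00194836, -0.00054641,  0.00138393,
       -0.00097023]), 'joint_efforts': array([-2.03471049e-03, -6.05236173e+01, -3.42063046e+01, -2.62302356e-04,
        9.48130677e-03,  3.61521288e-06]), 'eef_pos': array([6.24579224e+02, 7.00459062e-03, 2.49570090e+02]), 'tcp_rot': array([-3.14026540e+00, -2.17096803e-05,  1.57078872e+00]), 'contact_force': array([ 0.54605983, -0.8010482 , -0.58387573]), 'wrist_torque': array([-0.00151846,  0.02110422, -0.00378284]), 'grasp_force': 0.0, 'opening': 0.9994767251206922} 19.0
scene [471.22153392517, 471.22153392517, 272.7483790071686, 212.29273556549063, array([  -7.85087418, -376.59041467,  568.70322749]), array([-2.19603158e+00,  6.21881369e-04, -9.30735179e-01])]
side [406.4380232444012, 406.4380232444012, 271.3503316281334, 207.6879800094173, array([ 224.44422347, -636.26007545,  509.62074465]), array([-2.09267852, -0.02296579, -0.44498558])]
wrist [298.3423027044046, 298.3423027044046, 276.2191052678894, 210.82502061968245, array([625.28212425,  70.68008689, 373.84645243]), array([ 2.86285111e+00,  5.51277459e-05, -1.85789545e-04])]
```

View pics/a_scene.png

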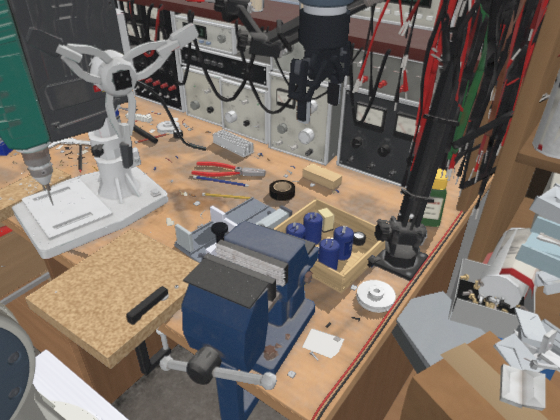

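View pics/a_side.png

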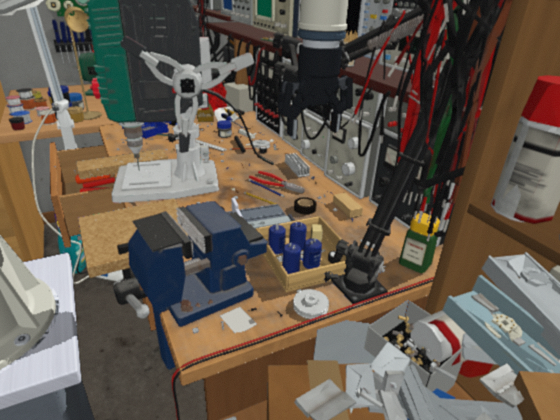

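View pics/a_wrist.png

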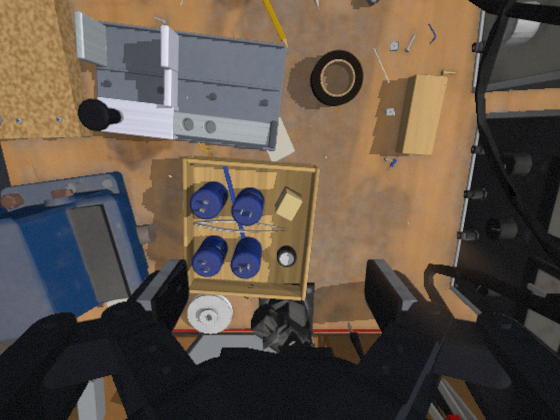

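Wrist view: the rack is top left, with the plunger cap at (97,115), the fixed end at (90,38), and the stop face plate at (168,60). The crate rim runs (184,158)–(318,168)–(305,299)–(187,293). It holds four blue cans with tops near (208,198), (246,208), (207,256) and (245,258). The vice is at lower left.

```bash
cat > h.py <<'E'
import numpy as np,cv2
from scipy.spatial.transform import Rotation as R
from rig import r,cams
def ray(f,px):
    d=np.array([(px[0]-f["cx"])/f["fx"],(px[1]-f["cy"])/f["fy"],1.])
    return np.array(f["position"]),R.from_euler("xyz",f["orientation"]).apply(d)
def plane(f,px,z):
    p,d=ray(f,px); return p+d*(z-p[2])/d[2]
def proj(f,P):
    c=R.from_euler("xyz",f["orientation"]).inv().apply(np.asarray(P)-f["position"])
    return np.array([f["cx"]+f["fx"]*c[0]/c[2],f["cy"]+f["fy"]*c[1]/c[2]])
def two(f,a,g,b):
    p,d=ray(f,a);q,e=ray(g,b)
    s=np.linalg.lstsq(np.c_[d,-e],q-p,rcond=None)[0]
    A,B=p+d*s[0],q+e*s[1]; return (A+B)/2,np.linalg.norm(A-B)
def pose():
    s=r.sense(); return np.array(s["eef_pos"]),R.from_euler("xyz",s["tcp_rot"])
def snap(n,name=None):
    f=cams.grab_frame(n)
    if name: cv2.imwrite(f"pics/{name}.png",f["image"][:,:,::-1])
    return f
E
python3 - <<'E'
from h import *
np.set_printoptions(precision=1,suppress=True)
f=cams.grab_frame("wrist")
for n,px,z in [("crate c",(184,158),38),("",(319,168),38),("",(305,299),38),("",(187,296),38),
 ("rack far",(286,45),6),("rack far r",(275,150),6),("fixed top",(76,14),49),("fixed top low",(82,62),49),("stop face top",(161,28),48),("stop top low",(162,100),48),("cap",(97,115),75),("vice corner",(122,174),100),("vice",(122,174),150),("vice near r",(150,240),100),("vice jaw",(105,205),150)]:
    print(n,px,z,plane(f,px,z))
im=cv2.cvtColor(f["image"],cv2.COLOR_RGB2HSV)
m=cv2.inRange(im,(112,120,40),(125,255,255)); m[:, :188]=0; m[:,270:]=0; m[300:]=0;m[:175]=0
cv2.imwrite("pics/m.png",np.vstack([cv2.resize(f["image"][130:310,0:330,::-1],None,fx=2,fy=2),])) 
E
```

```text
crate c (184, 158) 38 [522.6  35.8  38. ]
 (319, 168) 38 [673.5  24.6  38. ]
 (305, 299) 38 [ 662.2 -142.8   38. ]
 (187, 296) 38 [ 511.5 -138.4   38. ]
rack far (286, 45) 6 [636.2 156.3   6. ]
rack far r (275, 150) 6 [623.9  42.1   6. ]
fixed top (76, 14) 49 [434.6 172.8  49. ]
fixed top low (82, 62) 49 [432.9 131.2  49. ]
stop face top (161, 28) 48 [514.  161.3  48. ]
stop top low (162, 100) 48 [508.1  95.8  48. ]
cap (97, 115) 75 [454.3  80.3  75. ]
vice corner (122, 174) 100 [483.1  27.6 100. ]
vice (122, 174) 150 [509.1  35.5 150. ]
vice near r (150, 240) 100 [501.3 -37.5 100. ]
vice jaw (105, 205) 150 [492.4  11.3 150. ]
```

View pics/m.png

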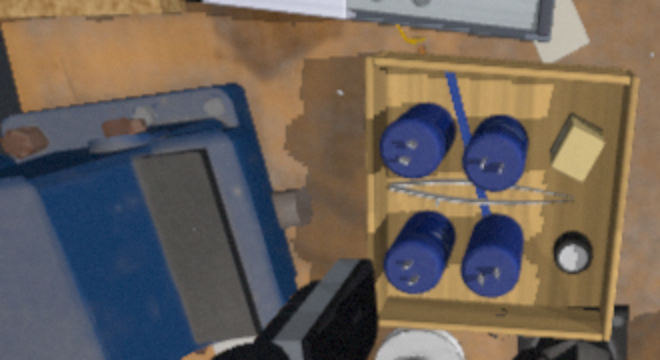

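The close crop shows the can tops at full-image pixels (202,206), (245,214), (204,265) and (245,266). All four cans are present. The vice's back corner is near (120,175). Next I'll triangulate the vice and the plunger cap.

```bash
python3 - <<'E'
from h import *
np.set_printoptions(precision=1,suppress=True)
f=cams.grab_frame("wrist");g=cams.grab_frame("scene");s=cams.grab_frame("side")
for n,px in dict(A=(202,206),B=(245,214),C=(204,265),D=(245,266)).items(): print(n,plane(f,px,59))
cv2.imwrite("pics/sc.png",np.hstack([cv2.resize(g["image"][190:290,165:325,::-1],None,fx=2.5,fy=2.5),cv2.resize(s["image"][180:280,180:340,::-1],None,fx=2.5,fy=2.5)]))
c=two(f,(97,113),g,(220,229)); print("cap",c)
# where vice wrist-pixels would appear in scene for heights
for px in [(120,175),(102,205)]:
    for z in (60,100,120,150): P=plane(f,px,z); print(px,P,proj(g,P),proj(s,P))
E
```

```text
A [544.3 -14.   59. ]
B [591.1 -23.1  59. ]
C [541.8 -84.7  59. ]
D [589.2 -86.   59. ]
cap (array([452.4,  81.4,  69.7]), np.float64(2.264620265759481))
(120, 175) [460.1  20.3  60. ] [249.9 244.4] [231.8 228.5]
(120, 175) [481.2  26.7 100. ] [254.1 218. ] [240. 208.]
(120, 175) [491.7  29.9 120. ] [256.3 204.6] [244.2 197.5]
(120, 175) [507.5  34.7 150. ] [259.5 184.4] [250.5 181.8]
(102, 205) [435.8 -12.5  60. ] [256.3 259.8] [226.1 239.6]
(102, 205) [460.   -1.9 100. ] [259.9 230.6] [235.3 216.9]
(102, 205) [472.    3.4 120. ] [261.7 215.9] [239.9 205.5]
(102, 205) [490.1  11.3 150. ] [264.4 193.7] [246.9 188.3]
```

View pics/sc.png

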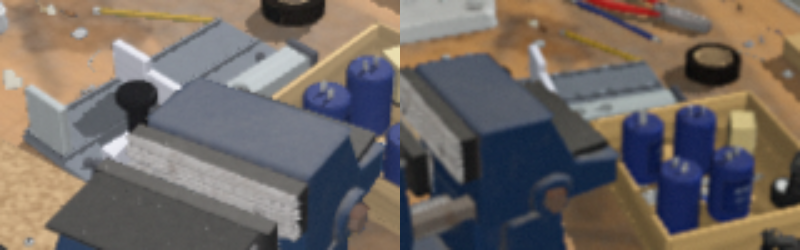

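```bash
python3 - <<'E'
from h import *
np.set_printoptions(precision=1,suppress=True)
f=cams.grab_frame("wrist");g=cams.grab_frame("scene");s=cams.grab_frame("side")
print(two(g,(241,222),s,(222,200)), "back-left top corner")
print(two(g,(299,242),s,(234,213)), "back-right top corner")
for P in (two(g,(241,222),s,(222,200))[0],): print(proj(f,P))
for p in [(241,222),(299,245)]:
  for z in (120,150): P=plane(g,p,z); print(P,proj(f,P),proj(s,P))
E
```

```text
(array([438.9,  18. , 126.9]), np.float64(9.381047600500493)) back-left top corner
(array([ 415. , -107.1,  168. ]), np.float64(16.370167389679807)) back-right top corner
[ 55.3 190.3]
[439.5  19.5 120. ] [ 61.3 186.9] [221.2 204.9]
[409.6  -7.  150. ] [  4.1 227.2] [209.8 200.4]
[447.3 -85.9 120. ] [ 91.1 294.5] [245.7 231.5]
[ 416.8 -105.4  150. ] [ 40.2 332.5] [232.8 226.2]
```

```bash
python3 -m crank '[[0.03,-0.03,0.01,0,0,0.02,0],[0.05,-0.07,0.03,0,0,0.04,0],[0.07,-0.11,0.05,0,0,0.06,0],[0.08,-0.15,0.06,0,0,0.08,0],[0.081,-0.172,0.07,0,0,0.1,0]]' 40; python3 -m crank '[[0,0,0,0,0,0,0],[0,0,0,0,0,0,0]]'; python3 - <<'E'
from h import *
snap("wrist","b1")
E
```

```text
clock: 1.0
eef_pos: [449.6, 81.7, 179.4]
tcp_rot: [-3.139, 0.0, 1.471]
contact_force: [-0.6, 0.3, 0.8]
opening: 1.005
grasp_force: 0.0
clock: 1.2
eef_pos: [453.4, 81.2, 180.7]
tcp_rot: [3.141, -0.0, 1.472]
contact_force: [0.5, 0.8, 0.3]
opening: 1.001
grasp_force: 0.0
```

View pics/b1.png

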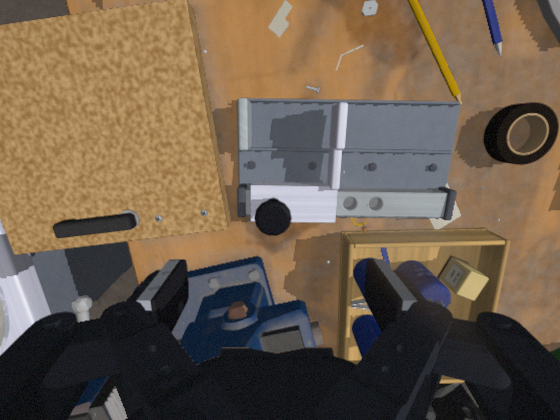

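The rack is square to the image. The plunger cap is centred at (272,216), the fixed end is at x≈240–250, rows 100–188, the stop plate is at x≈332–346, and the far plate edge is at x≈455.

```bash
python3 - <<'E'
from h import *
np.set_printoptions(precision=1,suppress=True)
f=cams.grab_frame("wrist")
f0=dict(fx=f["fx"],fy=f["fy"],cx=f["cx"],cy=f["cy"],position=np.array([625.28,70.68,373.85]),orientation=np.array([2.86285,0,-.000186]))
print("cap",two(f0,(97,114),f,(272,216)), f["position"],f["orientation"])
g=cams.grab_frame("scene"); print("cap scene",two(f,(272,216),g,(220,226)))
for n,p,z in [("plate TL",(240,102),6),("plate TR",(460,104),6),("plate BR",(452,219),6),("fixed face top",(252,98),49),("fixed face low",(251,150),49),("stop face up",(334,103),48),("stop face low",(331,150),48),("bar top R",(445,190),24),("bar low R",(445,217),24),("bar edge up",(337,189),24),("bar low",(337,217),24),("hole3",(350,203),24),("hole4",(376,203),24)]: print(n,plane(f,p,z))
im=f["image"]; cv2.imwrite("pics/b1c.png",cv2.resize(im[85:245,225:475,::-1],None,fx=3,fy=3,interpolation=cv2.INTER_CUBIC))
E
```

```text
cap (array([451.9,  81.1,  71. ]), np.float64(0.7082647223517493)) [461.5 151.4 305.2] [ 2.9 -0.  -0.1]
cap scene (array([452.8,  81.3,  75.2]), np.float64(2.3404181136458977))
plate TL [430.5 176.1   6. ]
plate TR [637.7 153.6   6. ]
plate BR [637.2  38.8   6. ]
fixed face top [445.  174.6  49. ]
fixed face low [439.2 133.8  49. ]
stop face up [510.8 164.3  48. ]
stop face low [506.5 126.9  48. ]
bar top R [618.1  75.8  24. ]
bar low R [619.6  48.4  24. ]
bar edge up [514.6  87.3  24. ]
bar low [513.4  59.1  24. ]
hole3 [526.6  72.1  24. ]
hole4 [551.9  69.5  24. ]
```

View pics/b1c.png

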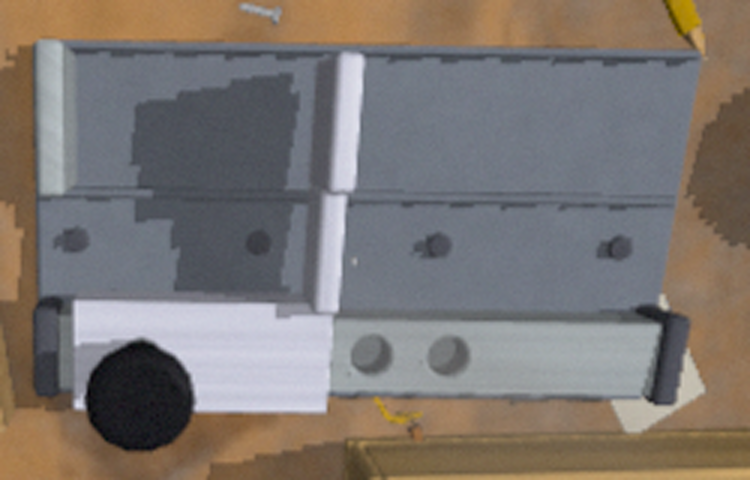

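```bash
python3 -m crank '[[-0.001,0,0.02,0,0,0,0.4],[-0.001,0,0.045,0,0,0,0.4],[-0.001,0,0.065,0,0,0,0.4],[-0.001,0,0.08,0,0,0,0.4],[-0.001,0,0.09,0,0,0,0.4]]' 60 | sed -n '2p;4p;5p' ; python3 -m crank '[[0,0,0.012,0,0,0,0.4],[0,0,0.022,0,0,0,0.4],[0,0,0.03,0,0,0,0.4],[0,0,0.036,0,0,0,0.4],[0,0,0.039,0,0,0,0.4]]'; python3 -m crank '[[0,0,0,0,0,0,0.4],[0,0,0,0,0,0,0.4]]'; python3 - <<'E'
from h import *
f=snap("wrist");g=snap("scene")
cv2.imwrite("pics/c1.png",np.hstack([f["image"][:,:,::-1][:420,100:460],cv2.resize(g["image"][160:300,150:330,::-1],(440,342))[:342].copy() if 0 else cv2.resize(g["image"][130:340,150:350,::-1],(400,420))]))
E
```

```text
eef_pos: [453.5, 79.8, 89.3]
contact_force: [0.0, 0.4, 0.5]
opening: 0.601
clock: 2.35
eef_pos: [452.8, 80.0, 50.8]
tcp_rot: [-3.141, 0.0, 1.471]
contact_force: [-0.3, 0.3, -0.2]
opening: 0.599
grasp_force: 0.0
clock: 2.55
eef_pos: [453.1, 80.1, 51.5]
tcp_rot: [3.141, -0.0, 1.471]
contact_force: [0.6, -0.2, 0.3]
opening: 0.602
grasp_force: 0.0
```

View pics/c1.png

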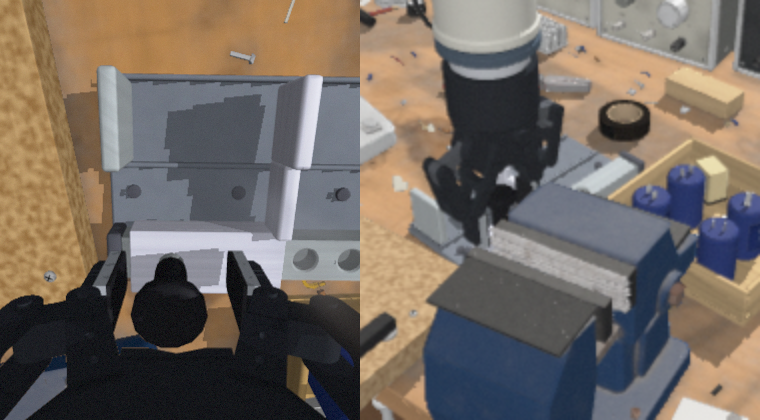

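The fingers straddle the plunger: the cap in the wrist half is at (170,310), between pads at x≈115 and 240. I'll close and lift about 14 mm.

```bash
python3 -m crank '[[0,0,0,0,0,0,1],[0,0,0,0,0,0,1],[0,0,0,0,0,0,1],[0,0,0,0,0,0,1],[0,0,0,0,0,0,1]]' 60 ; python3 -m crank '[[0,0,-0.003,0,0,0,1],[0,0,-0.006,0,0,0,1],[0,0,-0.009,0,0,0,1],[0,0,-0.012,0,0,0,1],[0,0,-0.014,0,0,0,1]]'; python3 -m crank '[[0,0,0,0,0,0,1],[0,0,0,0,0,0,1]]'
```

```text
clock: 3.15
eef_pos: [451.5, 80.0, 51.5]
tcp_rot: [-3.139, 0.0, 1.471]
contact_force: [-5.8, 1.9, 8.5]
opening: 0.285
grasp_force: 56.3
clock: 3.65
eef_pos: [453.0, 79.9, 65.5]
tcp_rot: [3.141, 0.0, 1.471]
contact_force: [-1.4, 0.2, -8.5]
opening: 0.288
grasp_force: 58.5
clock: 3.85
eef_pos: [453.1, 80.0, 65.4]
tcp_rot: [3.141, -0.0, 1.471]
contact_force: [-0.3, 0.7, -8.4]
opening: 0.289
grasp_force: 58.5
```

```bash
python3 -m crank '[[0,0.01,0,0,0,0,1],[0,0.02,0,0,0,0,1],[0,0.03,0,0,0,0,1],[0,0.04,0,0,0,0,1],[0,0.05,0,0,0,0,1]]' |sed -n '2p;4,6p'; python3 -m crank '[[0,0.01,0,0,0,0,1],[0,0.02,0,0,0,0,1],[0,0.03,0,0,0,0,1],[0,0.04,0,0,0,0,1],[0,0.048,0,0,0,0,1]]'|sed -n '2p;4,6p'; python3 -m crank '[[0,0,0,0,0,0,1],[0,0,0,0,0,0,1]]'
```

```text
eef_pos: [503.4, 74.5, 65.1]
contact_force: [-1.6, -6.2, -8.7]
opening: 0.289
grasp_force: 58.4
eef_pos: [551.1, 69.1, 64.9]
contact_force: [-2.2, -8.7, -7.5]
opening: 0.287
grasp_force: 58.4
clock: 5.05
eef_pos: [551.4, 69.1, 65.0]
tcp_rot: [3.141, 0.001, 1.471]
contact_force: [-0.1, -8.3, -8.4]
opening: 0.283
grasp_force: 58.8
```

```bash
python3 -m crank '[[-0.001,0,0.003,0,0,0,1],[-0.001,0,0.006,0,0,0,1],[-0.001,0,0.009,0,0,0,1],[-0.001,0,0.012,0,0,0,1],[-0.001,0,0.014,0,0,0,1]]' ; python3 -m crank '[[0,0,0,0,0,0,1],[0,0,0,0,0,0,1]]'
```

```text
clock: 5.55
eef_pos: [550.0, 69.1, 51.4]
tcp_rot: [-3.141, 0.0, 1.471]
contact_force: [-9.6, -6.1, 22.7]
opening: 0.287
grasp_force: 56.9
clock: 5.75
eef_pos: [549.9, 69.1, 51.6]
tcp_rot: [-3.141, 0.0, 1.471]
contact_force: [-6.2, -5.2, 3.1]
opening: 0.284
grasp_force: 58.0
```

```bash
python3 -m crank '[[0,0,0,0,0,0,0.4],[0,0,0,0,0,0,0.4],[0,0,0,0,0,0,0.4]]'|sed -n '2p;4,6p' ; python3 -m crank '[[0,0,-0.02,0,0,0,0.4],[0,0,-0.05,0,0,0,0.4],[0,0,-0.08,0,0,0,0.4],[0,0,-0.11,0,0,0,0.4],[0,0,-0.14,0,0,0,0]]'|sed -n '2p;4,6p';python3 -m crank '[[0,0,0,0,0,0,0],[0,0,0,0,0,0,0]]'; python3 - <<'E'
from h import *
f=snap("wrist");g=snap("scene")
cv2.imwrite("pics/d1.png",np.hstack([f["image"][:,:,::-1][:420,60:500],cv2.resize(g["image"][160:300,190:310,::-1],(360,420))]))
E
```

```text
eef_pos: [551.4, 69.6, 51.8]
contact_force: [0.2, 0.5, 0.0]
opening: 0.602
grasp_force: 0.0
eef_pos: [550.7, 69.5, 192.8]
contact_force: [0.3, -0.5, 0.0]
opening: 0.754
grasp_force: 0.0
clock: 6.75
eef_pos: [551.0, 69.5, 192.0]
tcp_rot: [3.139, -0.001, 1.471]
contact_force: [-1.2, 0.5, -0.5]
opening: 1.001
grasp_force: 0.0
```

View pics/d1.png

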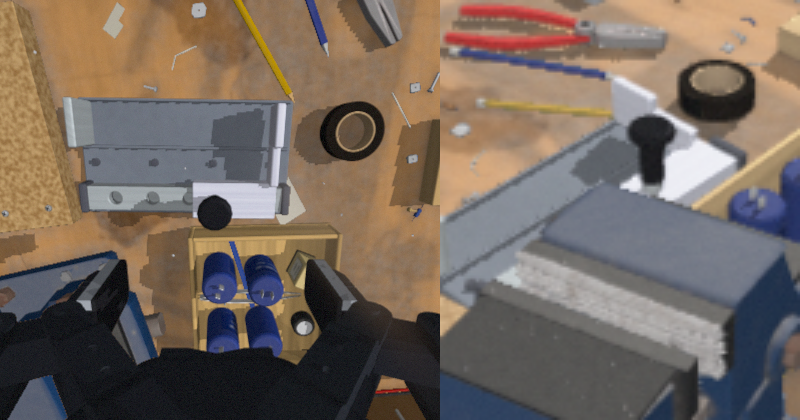

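The stop sits at the far end, with the cap at wrist pixel (275,211) and scene pixel (260,203). I'll check the pin depth and the boom's position.

```bash
python3 - <<'E'
from h import *
np.set_printoptions(precision=1,suppress=True)
f=cams.grab_frame("wrist");g=cams.grab_frame("scene");s=cams.grab_frame("side")
print("cap",two(f,(275,211),g,(260.5,202.7)), "cap at z75:",plane(f,(275,211),75))
print([plane(f,(x+60,y),24) for x,y in((116,197),(153,198),(187,198))])
print("fixed",plane(f,(145,98),49),plane(f,(144,147),49))
for a in [(405,215),(415,170),(435,70)]:
    for z in (60,100,150,200,250,300,350,400): P=None
    # intersect scene ray with side boom plane
    p,d=ray(s,(368,240));_,e=ray(s,(415,60)); n=np.cross(d,e); q,h=ray(g,a); t=n@(p-q)/(n@h); print("boom",q+t*h)
E
python3 -m crank '[[-0.02,0,0,0,0,0.14,0],[-0.05,0.005,0,0,0,0.28,0],[-0.08,0.01,0,0,0,0.42,0],[-0.10,0.015,0,0,0,0.56,0],[-0.120,0.021,0,0,0,0.7,0]]'|sed -n '2,3p'
```

```text
cap (array([550.7,  69.9,  74.2]), np.float64(3.2839311507139173)) cap at z75: [549.6  71.3  75. ]
[array([450.9,  81.1,  24. ]), array([487.5,  76.4,  24. ]), array([521.4,  73. ,  24. ])]
fixed [450.6 172.5  49. ] [440.9 133.1  49. ]
boom [ 650.1 -168.8   92.3]
boom [ 660.2 -167.   176.2]
boom [ 683.6 -159.1  332.6]
eef_pos: [558.8, -53.3, 190.4]
tcp_rot: [-3.14, 0.001, 0.765]
```

```bash
python3 -m crank '[[0,0,0,0,0,0.14,0.2],[0,0,0,0,0,0.28,0.4],[0,0,0,0,0,0.42,0.4],[0,0,0,0,0,0.56,0.4],[0,0,0,0,0,0.7,0.4]]'|sed -n '2,3p';python3 -m crank '[[0,0,0,0,0,0.14,0.4],[0,0,0,0,0,0.16,0.4],[0,0,0,0,0,0.16,0.4]]';  python3 - <<'E'
from h import *
f=snap("wrist","e1")
E
```

```text
eef_pos: [558.9, -52.3, 190.4]
tcp_rot: [-3.141, 0.001, 0.065]
clock: 8.3
eef_pos: [559.0, -52.2, 190.7]
tcp_rot: [-3.142, 0.001, -0.086]
contact_force: [-0.2, -0.4, -0.3]
opening: 0.6
grasp_force: 0.0
```

View pics/e1.png

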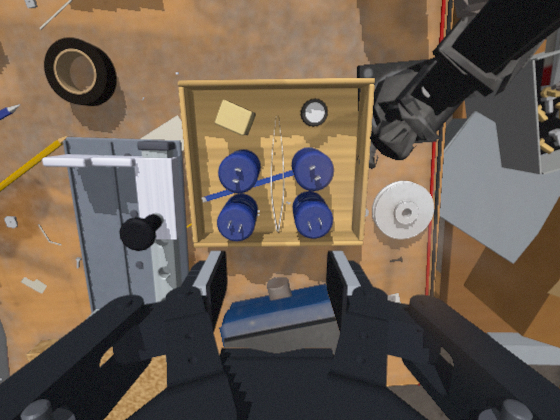

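Image up is +x. The can blobs bottom out near rows 193, 191, 239 and 238 at columns 239, 312, 238 and 314. The stop and tweezers are undisturbed. I'll extract the can tops with a mask.

```bash
cat > cans.py <<'E'
from h import *
np.set_printoptions(precision=1,suppress=True)
def cans(f):
    hsv=cv2.cvtColor(f["image"],cv2.COLOR_RGB2HSV)
    m=cv2.inRange(hsv,(113,130,30),(128,255,200))
    m=cv2.morphologyEx(m,cv2.MORPH_OPEN,np.ones((13,13),np.uint8))
    n,l,st,c=cv2.connectedComponentsWithStats(m); out=[]
    for i in range(1,n):
        x,y,w,h,a=st[i]
        if a<500: continue
        rad=17.5*f["fx"]/(f["position"][2]-59)
        px=(x+w/2,y+h-rad); P=plane(f,px,59); out.append((px,(w,h,a),P))
    return out
if __name__=="__main__":
    f=cams.grab_frame("wrist")
    for o in cans(f): print(*o)
    T,Rt=pose(); print(T)
    for o in cans(f): 
        d=o[2]-T; d[2]=42-T[2]; print("tool mm",Rt.inv().apply(d))
E
python3 cans.py
```

```text
[559.1 -52.2 191. ]
```

```bash
python3 - <<'E'
import cv2,numpy as np
im=cv2.imread("pics/e1.png");h=cv2.cvtColor(im,cv2.COLOR_BGR2HSV)
for p in [(230,165),(245,170),(310,165),(230,215),(310,220),(300,300)]: print(p,h[p[1],p[0]],im[p[1],p[0]])
E
sed -i 's/COLOR_RGB2HSV/COLOR_RGB2HSV/; s/(113,130,30),(128,255,200)/(112,140,40),(130,255,255)/; s/(13,13)/(9,9)/' cans.py; python3 cans.py
```

```text
(230, 165) [116 131 134] [134  75  65]
(245, 170) [116 128 135] [135  76  67]
(310, 165) [117  90 130] [130  88  84]
(230, 215) [115 136 133] [133  75  62]
(310, 220) [115 125 133] [133  78  68]
(300, 300) [106 198  90] [90 53 20]
[559.2 -52.2 191.1]
```

```bash
sed -i 's/(112,140,40),(130,255,255)/(110,80,40),(130,255,255)/' cans.py; python3 cans.py
```

```text
(np.float64(312.0), np.float64(169.62512235903807)) (np.int32(40), np.int32(41), np.int32(1188)) [590.5 -84.9  59. ]
(np.float64(239.0), np.float64(172.62512235903807)) (np.int32(40), np.int32(42), np.int32(1285)) [593.3 -22.1  59. ]
(np.float64(312.5), np.float64(217.62512235903807)) (np.int32(39), np.int32(42), np.int32(1199)) [547.3 -83.   59. ]
(np.float64(237.0), np.float64(219.62512235903807)) (np.int32(38), np.int32(42), np.int32(1086)) [551.3 -15.1  59. ]
[559.2 -52.3 191.1]
tool mm [ 34.   29.8 149.1]
tool mm [ 31.4 -33.  149.1]
tool mm [ -9.1  31.7 149.1]
tool mm [-11.1 -36.3 149.1]
```

```bash
python3 -m crank '[[-0.003,-0.012,0.02,0,0,0,0.4],[-0.006,-0.024,0.04,0,0,0,0.4],[-0.01,-0.03,0.06,0,0,0,0.4],[-0.014,-0.036,0.075,0,0,0,0.4],[-0.014,-0.036,0.08,0,0,0,0.4]]'|sed -n '2,3p';python3 -m crank '[[0,0,0,0,0,0,0.4],[0,0,0,0,0,0,0.4]]' | sed -n '2,3p';  python3 - <<'E'
from h import *
f=snap("wrist","e2")
E
```

```text
eef_pos: [547.1, -14.6, 109.8]
tcp_rot: [3.142, 0.003, -0.087]
eef_pos: [549.2, -15.5, 112.0]
tcp_rot: [-3.142, -0.001, -0.089]
```

View pics/e2.png

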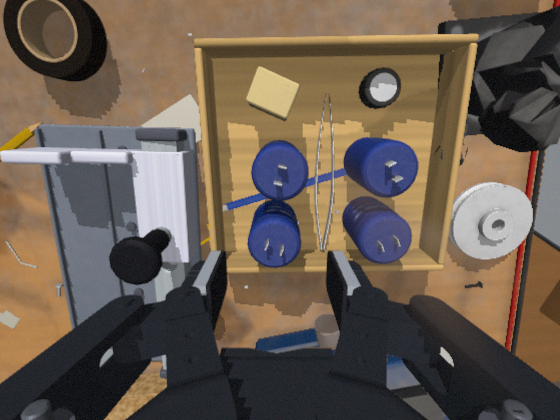

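The near-left can's top disc is centred about (275,239), with its terminals at (267,247) and (282,247).

```bash
python3 - <<'E'
from cans import *
f=cams.grab_frame("wrist");print(f["position"],f["orientation"]);T,Rt=pose();print(T)
for px,(w,h,a),P in cans(f):
    print(px,w,h,P)
    for D in (P,):pass
for c in [(275,239),(275,237)]: print(c,plane(f,c,59))
print("term",plane(f,(274.5,247),64))
# predicted outline of a can at given axis, extents
for ax in [(544,-15),(548,-15),(552,-15)]:
    t=np.linspace(0,6.28,60); pts=np.array([proj(f,(ax[0]+17.5*np.cos(a),ax[1]+17.5*np.sin(a),59)) for a in t]); print(ax,pts.min(0),pts.max(0))
E
```

```text
[619.4 -21.  236.5] [ 2.9  0.  -1.7]
[549.3 -15.5 112.2]
(np.float64(380.5), np.float64(166.58056761351344)) 73 58 [590.8 -80.4  59. ]
(np.float64(279.5), np.float64(175.58056761351344)) 55 63 [590.8 -20.3  59. ]
(np.float64(274.0), np.float64(237.58056761351344)) 52 58 [551.7 -13.4  59. ]
(np.float64(376.5), np.float64(233.58056761351344)) 67 54 [548.6 -78.1  59. ]
(275, 239) [550.7 -13.9  59. ]
(275, 237) [552.1 -14.1  59. ]
term [547.4 -13.3  64. ]
(544, -15) [250.3 222.7] [304.9 273.3]
(548, -15) [249.6 216.6] [304.5 267.8]
(552, -15) [248.9 210.4] [304.1 262.2]
```

```bash
python3 -m crank '[[-0.001,-0.0015,0.015,0,0,0,0.4],[-0.001,-0.0015,0.03,0,0,0,0.4],[-0.001,-0.0015,0.045,0,0,0,0.4],[-0.001,-0.0015,0.06,0,0,0,0.4],[-0.001,-0.0015,0.07,0,0,0,0.4]]' 40|sed -n '2p;4p';python3 -m crank '[[0,0,0,0,0,0,0.8],[0,0,0,0,0,0,0.9],[0,0,0,0,0,0,0.9],[0,0,0,0,0,0,0.9],[0,0,0,0,0,0,0.9]]' ;python3 -m crank '[[0,0,-0.015,0,0,0,0.9],[0,0,-0.03,0,0,0,0.9],[0,0,-0.045,0,0,0,0.9],[0,0,-0.06,0,0,0,0.9],[0,0,-0.075,0,0,0,0.9]]'
```

```text
eef_pos: [547.7, -13.8, 40.6]
contact_force: [0.3, -0.1, -0.2]
clock: 10.3
eef_pos: [547.9, -13.6, 41.7]
tcp_rot: [-3.142, -0.001, -0.089]
contact_force: [-0.7, 0.2, -0.5]
opening: 0.394
grasp_force: 39.8
clock: 10.8
eef_pos: [547.8, -13.6, 118.1]
tcp_rot: [-3.142, -0.001, -0.089]
contact_force: [0.7, -0.2, -0.1]
opening: 0.4
grasp_force: 40.0
```

```bash
python3 -m crank '[[-0.005,-0.04,-0.005,0,0,0.01,0.9],[-0.02,-0.08,-0.005,0,0,0.021,0.9],[-0.05,-0.115,-0.005,0,0,0.021,0.9],[-0.08,-0.145,-0.005,0,0,0.021,0.9],[-0.104,-0.157,-0.005,0,0,0.021,0.9]]' |sed -n '2p;4p';python3 -m crank '[[0,0,0,0,0,0,0.9],[0,0,0,0,0,0,0.9]]' ;  python3 - <<'E'
from h import *
f=snap("wrist","f1");print(f["position"],f["orientation"])
E
```

```text
eef_pos: [456.8, 154.2, 122.4]
contact_force: [0.7, -0.4, -0.1]
clock: 11.5
eef_pos: [458.4, 152.4, 122.4]
tcp_rot: [-3.141, -0.002, -0.109]
contact_force: [-0.4, -0.2, -1.7]
opening: 0.397
grasp_force: 40.2
[528.25845738 145.53855789 246.67898245] [ 2.86490965e+00  1.25455756e-03 -1.67969433e+00]
```

View pics/f1.png

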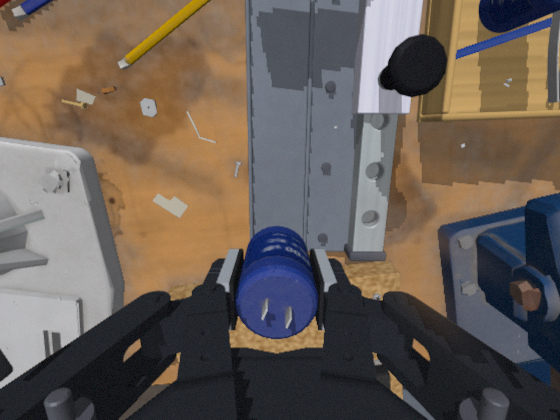

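The can is held between the pads. The channel ribs are at columns ≈250 and ≈309, and the bar holes are at (370,218), (374,170) and (376,121). I'll work out lateral and heading alignment from the holes.

```bash
python3 - <<'E'
from h import *
np.set_printoptions(precision=1,suppress=True)
f=cams.grab_frame("wrist");T,Rt=pose();print(T)
H=[plane(f,p,24) for p in((370,218),(374,170),(376,121))]
for h in H: print("hole",h,Rt.inv().apply(h-T))
for p in [(249,120),(250,200),(307,60),(311,120),(308,200)]: print("rib",Rt.inv().apply(plane(f,p,10)-T))
E
```

```text
[459.2 151.9 122.1]
hole [452.3  80.2  24. ] [ 0.9 72.  98. ]
hole [489.6  76.3  24. ] [38.4 71.8 98.1]
hole [524.6  74.2  24. ] [73.4 70.  98.2]
rib [ 74.3 -21.9 112.2]
rib [ 11.8 -22.6 112.1]
rib [115.7  20.9 112.3]
rib [ 74.3  25.1 112.2]
rib [ 11.9  24.7 112.1]
```

```bash
python3 -m crank '[[0,0,0.02,0,0,0,0.9],[0,0,0.04,0,0,0,0.9],[0,0,0.058,0,0,0,0.9],[0,0,0.07,0,0,0,0.9],[0,0,0.078,0,0,0,0.9]]' |sed -n '2p;4p';python3 -m crank '[[0,0,0,0,0,0,0.9],[-0.001,0,0,0,0,0,0.9],[-0.002,0,0,0,0,0,0.9],[-0.003,0,0,0,0,0,0.9],[-0.003,0,0,0,0,0,0.9]]'
```

```text
eef_pos: [458.4, 151.5, 42.5]
contact_force: [-0.3, 0.5, -1.4]
clock: 12.6
eef_pos: [455.1, 152.5, 43.8]
tcp_rot: [-3.141, -0.001, -0.11]
contact_force: [-0.5, -0.8, -1.0]
opening: 0.4
grasp_force: 40.3
```

```bash
python3 -m crank '[[-0.001,0,0,0,0,0,0.9],[-0.001,0,0,0,0,0,0.9]]'|sed -n '2p;4p'; python3 -m crank '[[-0.001,0,0,0,0,0,0.9],[-0.001,0,0,0,0,0,0.9]]'|sed -n '2p;4p'; python3 -m crank '[[-0.001,0,0,0,0,0,0.9],[-0.001,0,0,0,0,0,0.9]]'|sed -n '2p;4p'
```

```text
eef_pos: [455.0, 152.7, 43.7]
contact_force: [4.5, -1.7, 1.1]
eef_pos: [455.0, 152.7, 43.8]
contact_force: [7.1, -4.7, -1.1]
eef_pos: [454.9, 152.8, 43.9]
contact_force: [11.0, -6.3, -3.6]
```

```bash
python3 -m crank '[[0.0025,0,0,0,0,0,0.9],[0.0025,0,0.0005,0,0,0,0.9],[0.0025,0,0.001,0,0,0,0.9],[0.0025,0,0.001,0,0,0,0.9]]'|sed -n '2p;4p'; python3 -m crank '[[0,0,0,0,0,0,0.5],[0,0,0,0,0,0,0.45],[0,0,0,0,0,0,0.45]]'|sed -n '2p;4,5p'; python3 -m crank '[[0,0,-0.02,0,0,0,0.45],[0,0,-0.045,0,0,0,0.45],[0,0,-0.07,0,0,0,0.4],[0,0,-0.075,0,0,0,0.4],[0,0,-0.075,0,0,0,0.4]]'|sed -n '2p;4p'; python3 - <<'E'
from h import *
f=snap("wrist","f2")
E
```

```text
eef_pos: [455.0, 152.6, 42.4]
contact_force: [3.3, 0.5, 0.1]
eef_pos: [453.7, 152.3, 42.0]
contact_force: [0.3, 0.0, 0.0]
opening: 0.55
eef_pos: [454.8, 152.6, 117.8]
contact_force: [-0.5, -0.0, 0.3]
```

View pics/f2.png

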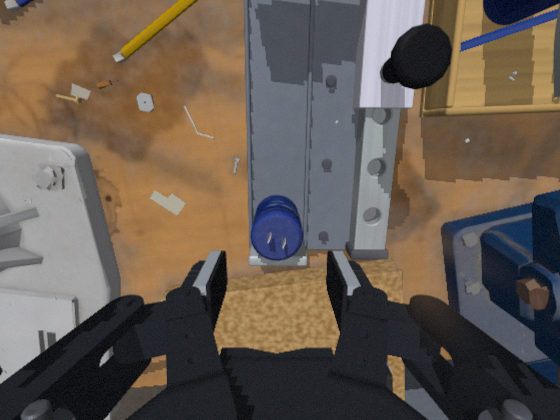

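```bash
cat > refine.py <<'E'
from cans import *
from scipy.optimize import least_squares
import sys
def edges(f,x,y,z=59):
    t=np.linspace(0,2*np.pi,72); p=np.array([proj(f,(x+17.5*np.cos(a),y+17.5*np.sin(a),z)) for a in t])
    return np.array([p[:,0].min(),p[:,0].max(),p[:,1].max()])
f=cams.grab_frame("wrist");T,Rt=pose();print("TCP",T,r.sense()["tcp_rot"])
for px,(w,h,a),P in cans(f):
    m=np.array([px[0]-w/2,px[0]+w/2,px[1]+17.5*f["fx"]/(f["position"][2]-59)])
    s=least_squares(lambda q:edges(f,*q)-m,P[:2])
    d=np.r_[s.x,42]-T; print(px,w,h,"xy",s.x,"res",s.fun,"tool",Rt.inv().apply(d))
E
python3 -m crank '[[0.04,0.02,0,0,0,0,0.4],[0.075,0.055,0,0,0,0,0.4],[0.105,0.095,0,0,0,0,0.4],[0.1154,0.14,0,0,0,0,0.4],[0.1154,0.185,0,0,0,0,0.4]]' |sed -n '2p;4p';python3 -m crank '[[0,0.03,0,0,0,0,0.4],[0,0.0387,0.003,0,0,0,0.4],[0,0.0387,0.003,0,0,0,0.4],[0,0.0387,0.003,0,0,0,0.4]]' |sed -n '2p;4p'; python3 refine.py
```

```text
eef_pos: [549.5, -46.0, 115.6]
contact_force: [0.3, 0.0, -0.0]
eef_pos: [544.2, -81.7, 113.4]
contact_force: [-0.3, 0.9, -0.2]
TCP [544.5 -81.4 113.7] [-3.1  0.  -0.1]
(np.float64(278.5), np.float64(171.75313774658164)) 55 62 xy [586.9 -86.9] res [-1.6  1.6  0.1] tool [42.9  0.8 71.7]
(np.float64(174.5), np.float64(176.75313774658164)) 65 62 xy [590.9 -24.2] res [ 3.4 -3.4 -0.2] tool [ 39.9 -61.9  71.7]
(np.float64(282.0), np.float64(233.75313774658164)) 52 55 xy [545.1 -84.6] res [-1.4  1.4  0.1] tool [ 1.   3.1 71.7]
(np.float64(29.5), np.float64(310.7531377465816)) 37 19 xy [504.3  96.3] res [-7.2  7.3  0.4] tool [ -59.3 -172.2   71.8]
```

```bash
python3 -m crank '[[0.001,0.003,0.015,0,0,0,0.4],[0.001,0.003,0.03,0,0,0,0.4],[0.001,0.003,0.045,0,0,0,0.4],[0.001,0.003,0.06,0,0,0,0.4],[0.001,0.003,0.0715,0,0,0,0.4]]' 40|sed -n '2p;4p';python3 -m crank '[[0,0,0,0,0,0,0.8],[0,0,0,0,0,0,0.9],[0,0,0,0,0,0,0.9],[0,0,0,0,0,0,0.9],[0,0,0,0,0,0,0.9]]' ;python3 -m crank '[[0,0,-0.015,0,0,0,0.9],[0,0,-0.03,0,0,0,0.9],[0,0,-0.045,0,0,0,0.9],[0,0,-0.06,0,0,0,0.9],[0,0,-0.08,0,0,0,0.9]]'
```

```text
eef_pos: [544.8, -85.0, 41.1]
contact_force: [-1.4, 0.5, -0.7]
clock: 16.4
eef_pos: [545.6, -85.8, 43.3]
tcp_rot: [3.142, -0.001, -0.11]
contact_force: [-0.1, -0.3, -0.5]
opening: 0.403
grasp_force: 39.8
clock: 16.9
eef_pos: [545.3, -85.7, 124.6]
tcp_rot: [3.142, -0.001, -0.11]
contact_force: [-0.2, -0.7, -0.5]
opening: 0.398
grasp_force: 39.9
```

```bash
python3 -m crank '[[0,-0.04,0,0,0,0,0.9],[0,-0.085,0,0,0,0,0.9],[-0.02,-0.13,0,0,0,0,0.9],[-0.045,-0.17,0,0,0,0,0.9],[-0.065,-0.205,0,0,0,0,0.9]]' |sed -n '2p;4p';python3 -m crank '[[-0.01,-0.017,0,0,0,0,0.9],[-0.013,-0.022,0.0,0,0,0,0.9],[-0.013,-0.022,0,0,0,0,0.9],[-0.013,-0.022,0,0,0,0,0.9]]'; python3 - <<'E'
from h import *
f=snap("wrist","g1")
E
```

```text
eef_pos: [502.5, 127.1, 124.4]
contact_force: [0.3, -0.1, -0.5]
clock: 17.8
eef_pos: [493.4, 147.9, 123.5]
tcp_rot: [-3.141, -0.001, -0.11]
contact_force: [0.3, -0.6, -1.2]
opening: 0.402
grasp_force: 40.1
```

View pics/g1.png

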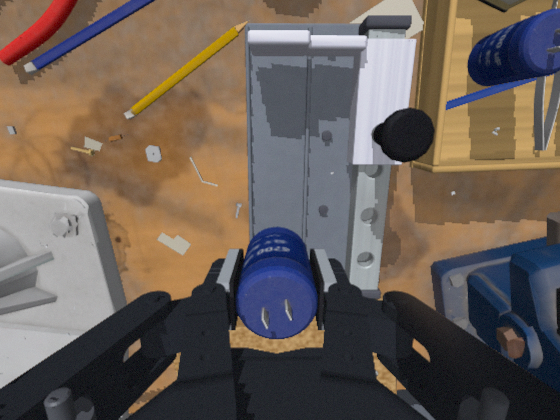

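Can 2 is aligned over the channel, between the ribs at columns 250 and 308. I'll lower it and slide it up to can 1.

```bash
python3 -m crank '[[0,0,0.02,0,0,0,0.9],[0,0,0.04,0,0,0,0.9],[0,0,0.058,0,0,0,0.9],[0,0,0.07,0,0,0,0.9],[0,0,0.079,0,0,0,0.9]]' |sed -n '2p;4p';python3 -m crank '[[0,0,0,0,0,0,0.9],[-0.001,0,0,0,0,0,0.9],[-0.0015,0,0,0,0,0,0.9],[-0.002,0,0,0,0,0,0.9],[-0.002,0,0,0,0,0,0.9]]' |sed -n '2p;4p';python3 -m crank '[[-0.0005,0,0,0,0,0,0.9],[-0.0005,0,0,0,0,0,0.9]]'|sed -n '2p;4p'; python3 -m crank '[[-0.0005,0,0,0,0,0,0.9],[-0.0005,0,0,0,0,0,0.9]]'|sed -n '2p;4p'; python3 -m crank '[[-0.0005,0,0,0,0,0,0.9],[-0.0005,0,0,0,0,0,0.9]]'|sed -n '2p;4p'
```

```text
eef_pos: [492.9, 147.7, 43.0]
contact_force: [0.4, 0.3, -1.1]
eef_pos: [491.0, 148.9, 44.2]
contact_force: [1.0, -0.1, -0.9]
eef_pos: [490.7, 149.0, 44.1]
contact_force: [0.8, -0.1, 0.1]
eef_pos: [490.6, 149.0, 44.1]
contact_force: [2.7, 0.3, 0.2]
eef_pos: [490.6, 149.1, 44.2]
contact_force: [5.6, -1.2, 1.4]
```

```bash
python3 -m crank '[[0.0005,0,0,0,0,0,0.9],[0.001,0,0.0005,0,0,0,0.9],[0.001,0,0.001,0,0,0,0.9],[0.001,0,0.001,0,0,0,0.9]]'|sed -n '2p;4p'; python3 -m crank '[[0,0,0,0,0,0,0.5],[0,0,0,0,0,0,0.45],[0,0,0,0,0,0,0.45]]'|sed -n '2p;4,5p'; python3 -m crank '[[0,0,-0.02,0,0,0,0.45],[0,0,-0.045,0,0,0,0.45],[0,0,-0.07,0,0,0,0.4],[0.02,0.02,-0.075,0,0,0,0.4],[0.06,0.045,-0.075,0,0,0,0.4]]'|sed -n '2p;4p'
```

```text
eef_pos: [490.6, 148.9, 42.8]
contact_force: [4.7, -1.0, 1.1]
eef_pos: [489.3, 148.6, 42.4]
contact_force: [-0.1, -0.4, 0.4]
opening: 0.551
eef_pos: [543.7, 97.9, 118.9]
contact_force: [0.7, 0.8, 0.1]
```

```bash
python3 -m crank '[[0.02,0.035,0,0,0,0,0.4],[0.04,0.075,0,0,0,0,0.4],[0.055,0.105,0,0,0,0,0.4],[0.058,0.114,0.004,0,0,0,0.4],[0.058,0.114,0.004,0,0,0,0.4]]' |sed -n '2p;4p';python3 -m crank '[[0,0,0,0,0,0,0.4],[0,0,0,0,0,0,0.4]]' |sed -n '2p;4p'; python3 refine.py
```

```text
eef_pos: [589.3, -23.2, 112.9]
contact_force: [-0.1, 1.7, 0.8]
eef_pos: [589.4, -20.9, 113.7]
contact_force: [0.2, 0.0, -0.1]
TCP [589.6 -20.9 113.8] [-3.1  0.  -0.1]
(np.float64(277.0), np.float64(227.80179387768604)) 52 63 xy [594.8 -21.1] res [-1.5  1.5  0.1] tool [ 5.2 -0.4 71.8]
(np.float64(360.5), np.float64(223.80179387768604)) 41 58 xy [591.6 -73.9] res [-7.2  7.2  0.4] tool [ 7.8 52.5 71.8]
```

```bash
python3 - <<'E'
from h import *
f=cams.grab_frame("wrist");h=cv2.cvtColor(f["image"],cv2.COLOR_RGB2HSV)
for y in range(150,275,4): print(y,[tuple(int(v) for v in h[y,x]) for x in (262,277,290)])
E
```

```text
150 [(22, 95, 203), (22, 93, 203), (21, 97, 194)]
154 [(22, 95, 206), (21, 94, 203), (22, 93, 200)]
158 [(22, 98, 202), (22, 96, 197), (23, 95, 178)]
162 [(21, 92, 200), (22, 94, 199), (22, 107, 122)]
166 [(21, 93, 202), (22, 90, 198), (19, 119, 137)]
170 [(21, 94, 203), (21, 93, 202), (18, 123, 143)]
174 [(22, 102, 128), (21, 98, 200), (18, 119, 144)]
178 [(19, 120, 138), (22, 90, 198), (18, 122, 138)]
182 [(19, 126, 138), (19, 117, 140), (19, 116, 141)]
186 [(19, 127, 139), (19, 121, 143), (19, 121, 141)]
190 [(18, 123, 133), (19, 120, 130), (18, 118, 127)]
194 [(19, 122, 123), (114, 184, 61), (18, 124, 127)]
198 [(3, 39, 72), (112, 196, 56), (119, 134, 59)]
202 [(114, 181, 93), (115, 161, 106), (111, 195, 81)]
206 [(113, 135, 104), (113, 175, 108), (113, 188, 91)]
210 [(114, 167, 96), (113, 192, 134), (114, 186, 92)]
214 [(114, 173, 136), (115, 149, 147), (113, 195, 119)]
218 [(116, 147, 139), (115, 134, 120), (115, 144, 133)]
222 [(114, 137, 123), (116, 135, 123), (115, 130, 124)]
226 [(116, 127, 122), (115, 126, 119), (114, 140, 122)]
230 [(116, 130, 122), (165, 4, 142), (117, 124, 121)]
234 [(115, 133, 123), (118, 39, 111), (117, 129, 123)]
238 [(116, 126, 121), (117, 130, 86), (116, 139, 121)]
242 [(115, 130, 122), (115, 112, 114), (116, 127, 124)]
246 [(119, 126, 121), (75, 3, 151), (115, 133, 121)]
250 [(116, 132, 120), (115, 119, 86), (115, 131, 119)]
254 [(114, 143, 82), (116, 123, 87), (114, 143, 73)]
258 [(18, 119, 180), (116, 152, 72), (18, 119, 126)]
262 [(19, 122, 174), (19, 120, 121), (19, 121, 124)]
266 [(19, 122, 182), (19, 129, 130), (19, 119, 133)]
270 [(19, 126, 174), (17, 115, 124), (18, 95, 132)]
274 [(19, 123, 185), (19, 124, 130), (19, 128, 129)]
```

```bash
python3 -m crank '[[0.0045,0,0.015,0,0,0,0.4],[0.0045,0,0.03,0,0,0,0.4],[0.0045,0,0.045,0,0,0,0.4],[0.0045,0,0.06,0,0,0,0.4],[0.0045,0,0.0715,0,0,0,0.4]]' 40|sed -n '2p;4p';python3 -m crank '[[0,0,0,0,0,0,0.8],[0,0,0,0,0,0,0.9],[0,0,0,0,0,0,0.9],[0,0,0,0,0,0,0.9],[0,0,0,0,0,0,0.9]]' ;python3 -m crank '[[0,0,-0.015,0,0,0,0.9],[0,0,-0.03,0,0,0,0.9],[0,0,-0.045,0,0,0,0.9],[0,0,-0.06,0,0,0,0.9],[0,0,-0.08,0,0,0,0.9]]'; python3 -m crank '[[0,0,0,0,0,0,0.9]]'
```

```text
eef_pos: [593.6, -22.7, 40.1]
contact_force: [-0.4, 0.2, -1.3]
clock: 22.45
eef_pos: [594.9, -22.8, 42.9]
tcp_rot: [-3.142, -0.001, -0.11]
contact_force: [0.3, -0.1, -1.3]
opening: 0.397
grasp_force: 39.8
clock: 22.95
eef_pos: [594.4, -22.7, 123.8]
tcp_rot: [3.142, -0.0, -0.11]
contact_force: [0.1, -0.9, 0.2]
opening: 0.406
grasp_force: 39.9
clock: 23.05
eef_pos: [596.5, -22.8, 125.9]
tcp_rot: [-3.141, -0.005, -0.11]
contact_force: [0.5, -0.5, -0.2]
opening: 0.401
grasp_force: 40.0
```

```bash
python3 -m crank '[[-0.02,-0.04,0,0,0,0,0.9],[-0.045,-0.08,0,0,0,0,0.9],[-0.065,-0.12,0,0,0,0,0.9],[-0.08,-0.15,0,0,0,0,0.9],[-0.084,-0.159,0,0,0,0,0.9]]' |sed -n '2p;4p';python3 -m crank '[[0,0,0,0,0,0,0.9],[0,0,0,0,0,0,0.9],[0,0,0,0,0,0,0.9]]'; python3 - <<'E'
from h import *
np.set_printoptions(precision=1,suppress=True)
f=snap("wrist"); T,Rt=pose(); print(T)
# ribs/face: channel edges along row 215 columns
g=cv2.cvtColor(f["image"],cv2.COLOR_RGB2GRAY)
print(list(zip(range(225,335,2),g[190,225:335:2].tolist())))
E
```

```text
eef_pos: [527.0, 147.0, 122.2]
contact_force: [-0.8, -1.3, -1.4]
clock: 23.85
eef_pos: [529.1, 143.4, 122.2]
tcp_rot: [3.141, -0.0, -0.111]
contact_force: [0.6, -0.7, -0.9]
opening: 0.397
grasp_force: 40.2
[529.  143.4 122.2]
[(225, 133), (227, 129), (229, 128), (231, 128), (233, 127), (235, 123), (237, 120), (239, 124), (241, 125), (243, 126), (245, 130), (247, 105), (249, 114), (251, 84), (253, 119), (255, 118), (257, 119), (259, 121), (261, 121), (263, 120), (265, 118), (267, 117), (269, 118), (271, 118), (273, 121), (275, 118), (277, 118), (279, 116), (281, 119), (283, 116), (285, 120), (287, 118), (289, 116), (291, 119), (293, 118), (295, 119), (297, 115), (299, 116), (301, 117), (303, 88), (305, 117), (307, 87), (309, 115), (311, 119), (313, 117), (315, 117), (317, 116), (319, 113), (321, 114), (323, 83), (325, 83), (327, 97), (329, 117), (331, 120), (333, 120)]
```

```bash
python3 -m crank '[[0,-0.0014,0.02,0,0,0,0.9],[0,-0.0014,0.04,0,0,0,0.9],[0,-0.0014,0.058,0,0,0,0.9],[0,-0.0014,0.07,0,0,0,0.9],[0,-0.0014,0.0775,0,0,0,0.9]]' |sed -n '2p;4p';python3 -m crank '[[0,0,0,0,0,0,0.9],[-0.001,0,0,0,0,0,0.9],[-0.0015,0,0,0,0,0,0.9],[-0.002,0,0,0,0,0,0.9],[-0.002,0,0,0,0,0,0.9]]' |sed -n '2p;4p';for i in 1 2; do python3 -m crank '[[-0.0005,0,0,0,0,0,0.9],[-0.0005,0,0,0,0,0,0.9]]'|sed -n '2p;4p'; done
```

```text
eef_pos: [528.6, 145.2, 43.8]
contact_force: [-0.4, -0.4, -0.6]
eef_pos: [526.9, 146.3, 45.3]
contact_force: [-0.4, 0.3, -0.4]
eef_pos: [526.2, 146.3, 44.9]
contact_force: [-0.2, -0.3, -0.8]
eef_pos: [525.9, 146.3, 44.8]
contact_force: [1.9, 0.6, -0.7]
```

```bash
for i in 1 2; do python3 -m crank '[[-0.0005,0.0003,0,0,0,0,0.9],[-0.0005,0.0003,0,0,0,0,0.9]]'|sed -n '2p;4p'; done; python3 -m crank '[[0.0005,0,0.0005,0,0,0,0.9],[0.001,0,0.001,0,0,0,0.9],[0.001,0,0.0015,0,0,0,0.9],[0.001,0,0.0015,0,0,0,0.9]]'|sed -n '2p;4p'
```

```text
eef_pos: [525.7, 146.1, 44.9]
contact_force: [2.5, -0.7, -1.0]
eef_pos: [525.6, 145.9, 45.0]
contact_force: [5.1, -0.1, -1.6]
eef_pos: [525.6, 145.7, 43.2]
contact_force: [1.9, 0.2, 0.2]
```

```bash
python3 -m crank '[[0,0,0,0,0,0,0.5],[0,0,0,0,0,0,0.45],[0,0,0,0,0,0,0.45]]'|sed -n '2p;4,5p'; python3 -m crank '[[0,0,-0.02,0,0,0,0.45],[0,0,-0.045,0,0,0,0.45],[0,0,-0.07,0,0,0,0.4],[0.02,0.02,-0.075,0,0,0,0.4],[0.05,0.055,-0.075,0,0,0,0.4]]'|sed -n '2p;4p';  python3 -m crank '[[0.02,0.045,0,0,0,0,0.4],[0.035,0.085,0,0,0,0,0.4],[0.039,0.125,0,0,0,0,0.4],[0.039,0.16,0.004,0,0,0,0.4],[0.039,0.169,0.004,0,0,0,0.4]]' |sed -n '2p;4p';python3 -m crank '[[0,0,0,0,0,0,0.4],[0,0,0,0,0,0,0.4]]' |sed -n '2p;4p'; python3 refine.py
```

```text
eef_pos: [524.8, 145.5, 43.0]
contact_force: [0.7, 0.0, 0.5]
opening: 0.55
eef_pos: [569.4, 86.6, 119.7]
contact_force: [0.8, -0.2, -0.5]
eef_pos: [588.3, -89.8, 113.6]
contact_force: [-0.8, 0.0, -0.9]
eef_pos: [589.3, -86.0, 114.2]
contact_force: [0.6, -0.6, 0.5]
TCP [589.5 -85.6 114.3] [-3.1  0.  -0.1]
(np.float64(279.5), np.float64(232.90084736070233)) 51 64 xy [590.7 -87.3] res [-1.8  1.8  0.1] tool [ 1.5  1.6 72.3]
(np.float64(18.5), np.float64(323.9008473607023)) 37 57 xy [539.  104.3] res [-6.8  6.9  0.4] tool [ -70.9 -183.2   72.4]
```

```bash
python3 -m crank '[[0.0015,0.0015,0.015,0,0,0,0.4],[0.0015,0.0015,0.03,0,0,0,0.4],[0.0015,0.0015,0.045,0,0,0,0.4],[0.0015,0.0015,0.06,0,0,0,0.4],[0.0015,0.0015,0.0715,0,0,0,0.4]]' 40|sed -n '2p;4p';python3 -m crank '[[0,0,0,0,0,0,0.8],[0,0,0,0,0,0,0.9],[0,0,0,0,0,0,0.9],[0,0,0,0,0,0,0.9],[0,0,0,0,0,0,0.9]]' ;python3 -m crank '[[0,0,-0.015,0,0,0,0.9],[0,0,-0.03,0,0,0,0.9],[0,0,-0.045,0,0,0,0.9],[0,0,-0.06,0,0,0,0.9],[0,0,-0.08,0,0,0,0.9]]'; python3 -m crank '[[0,0,0,0,0,0,0.9]]'
```

```text
eef_pos: [590.0, -88.1, 40.6]
contact_force: [-0.4, 0.1, -0.6]
clock: 28.65
eef_pos: [591.2, -88.5, 43.4]
tcp_rot: [3.142, -0.001, -0.11]
contact_force: [-0.5, 0.3, -1.4]
opening: 0.396
grasp_force: 39.8
clock: 29.15
eef_pos: [590.7, -88.4, 124.3]
tcp_rot: [3.142, -0.0, -0.11]
contact_force: [0.3, -0.6, -0.3]
opening: 0.397
grasp_force: 39.9
clock: 29.25
eef_pos: [592.8, -88.7, 126.5]
tcp_rot: [3.141, -0.005, -0.11]
contact_force: [0.9, -0.8, -0.4]
opening: 0.4
grasp_force: 39.9
```

```bash
python3 -m crank '[[0,-0.04,-0.005,0,0,0,0.9],[-0.005,-0.085,-0.005,0,0,0,0.9],[-0.015,-0.13,-0.005,0,0,0,0.9],[-0.03,-0.17,-0.005,0,0,0,0.9],[-0.045,-0.205,-0.003,0,0,0,0.9]]' |sed -n '2p;4p';python3 -m crank '[[-0.008,-0.017,0.003,0,0,0,0.9],[-0.008,-0.02,0.003,0,0,0,0.9],[-0.008,-0.02,0.003,0,0,0,0.9],[-0.008,-0.02,0.003,0,0,0,0.9]]'
```

```text
eef_pos: [568.2, 122.3, 125.9]
contact_force: [0.5, 0.3, -1.1]
clock: 30.15
eef_pos: [563.2, 140.3, 122.9]
tcp_rot: [3.141, -0.0, -0.111]
contact_force: [0.2, -0.6, 0.0]
opening: 0.402
grasp_force: 40.1
```

```bash
python3 -m crank '[[0,-0.001,0.02,0,0,0,0.9],[0,-0.001,0.04,0,0,0,0.9],[0,-0.001,0.058,0,0,0,0.9],[0,-0.001,0.07,0,0,0,0.9],[0,-0.001,0.0775,0,0,0,0.9]]' |sed -n '2p;4p';python3 -m crank '[[0,0,0,0,0,0,0.9],[-0.001,0,0,0,0,0,0.9],[-0.0015,0,0,0,0,0,0.9],[-0.0015,0,0,0,0,0,0.9]]' |sed -n '2p;4p';for i in 1 2 3; do python3 -m crank '[[-0.0005,0,0,0,0,0,0.9],[-0.0005,0,0,0,0,0,0.9]]'|sed -n '2p;4p'; done
```

```text
eef_pos: [562.9, 141.1, 44.4]
contact_force: [-0.1, 0.3, -0.2]
eef_pos: [561.8, 142.3, 46.0]
contact_force: [0.8, 1.1, -1.7]
eef_pos: [561.1, 142.4, 45.6]
contact_force: [-0.1, -0.2, -0.8]
eef_pos: [560.7, 142.4, 45.4]
contact_force: [0.8, 0.2, 0.2]
eef_pos: [560.5, 142.5, 45.4]
contact_force: [3.2, 0.0, -0.2]
```

```bash
python3 -m crank '[[0.0003,0,0.0005,0,0,0,0.9],[0.0005,0,0.001,0,0,0,0.9],[0.0005,0,0.0015,0,0,0,0.9],[0.0005,0,0.0015,0,0,0,0.9]]'|sed -n '2p;4p'; python3 -m crank '[[0,0,0,0,0,0,0.5],[0,0,0,0,0,0,0.45],[0,0,0,0,0,0,0.45]]'|sed -n '2p;4,5p';python3 -m crank '[[0,0,-0.02,0,0,0,0.45],[0,0,-0.045,0,0,0,0.45],[0,0,-0.07,0,0,0,0.4],[0,0,-0.1,0,0,0,0.4],[0,0.0,-0.125,0,0,0,0.4]]'|sed -n '2p;4p'; python3 -m crank '[[0,0,0,0,0,0,0.4],[0,0,0,0,0,0,0.4]]' |sed -n '2p;4p'; python3 refine.py
python3 - <<'E'
from refine import *
s=snap("side")
hs=cv2.cvtColor(s["image"],cv2.COLOR_RGB2HSV)
f=snap("wrist"); T,Rt=pose()
hsv=cv2.cvtColor(f["image"],cv2.COLOR_RGB2HSV)
# black cap blob near predicted position
q=proj(f,(551,70,75)); print("cap predicted",q)
m=cv2.inRange(hsv,(0,0,0),(180,255,45)); n,l,st,c=cv2.connectedComponentsWithStats(m)
for i in range(1,n):
    if st[i][4]>300: print(st[i],c[i])
E
```

```text
eef_pos: [560.5, 142.4, 43.7]
contact_force: [1.6, -0.0, 0.2]
eef_pos: [560.1, 142.3, 43.6]
contact_force: [0.1, -0.2, -0.5]
opening: 0.55
eef_pos: [560.4, 142.3, 170.2]
contact_force: [0.3, 0.8, -0.1]
eef_pos: [560.5, 142.3, 169.0]
contact_force: [-0.1, 0.4, -1.1]
TCP [559.9 142.2 168.2] [ 3.1  0.  -0.1]
(np.float64(277.0), np.float64(311.71744298726645)) 42 149 xy [463.7 153.4] res [ 1.8 -1.8 -0.1] tool [-96.7  -0.6 126.3]
TCP [559.7 142.2 167.7] [ 3.1  0.  -0.1]
(np.float64(277.0), np.float64(310.6245156089632)) 42 149 xy [464.6 153. ] res [ 1.7 -1.7 -0.1] tool [-95.4  -0.4 125.9]
cap predicted [372.5 222.1]
[ 252    6   67   79 2114] [285.1  45.7]
[518  69  37  32 489] [530.6  84.9]
[    0   252   560   168 44569] [284.1 364.1]
```

```bash
python3 -m crank '[[0,0.015,0,0,0,-0.14,0.4],[0,0.03,0,0,0,-0.28,0.4],[0,0.05,0,0,0,-0.42,0.4],[0,0.065,0,0,0,-0.56,0.4],[0,0.0736,0,0,0,-0.7,0.4]]' 60|sed -n '2,3p';python3 -m crank '[[0,0,0,0,0,-0.14,0.4],[0,0,0,0,0,-0.28,0.4],[0,0,0,0,0,-0.42,0.4],[0,0,0,0,0,-0.56,0.4],[0,0,0,0,0,-0.7,0.4]]'|sed -n '2,3p';python3 -m crank '[[0,0,0.02,0,0,-0.14,0.4],[0,0,0.04,0,0,-0.17,0.4],[0,0,0.048,0,0,-0.17,0.4],[0,0,0.048,0,0,-0.17,0.4]]'|sed -n '2,3p'; python3 - <<'E'
from h import *
f=snap("wrist","h1"); T,Rt=pose(); print(T)
print("pred",proj(f,(551.4,69.1,75)))
hsv=cv2.cvtColor(f["image"],cv2.COLOR_RGB2HSV)
m=cv2.inRange(hsv,(0,0,0),(180,255,50)); n,l,st,c=cv2.connectedComponentsWithStats(m)
for i in range(1,n):
    if st[i][4]>300: print(st[i],c[i])
E
```

```text
eef_pos: [551.6, 68.1, 167.8]
tcp_rot: [-3.141, 0.002, 0.595]
eef_pos: [551.9, 69.1, 167.8]
tcp_rot: [-3.14, 0.001, 1.296]
eef_pos: [551.2, 69.1, 119.2]
tcp_rot: [-3.138, 0.001, 1.459]
[551.96350365  69.13375894 120.18797925]
pred [275.73047065 246.34862347]
[ 412   90   88   79 3082] [451.73685918 128.20571058]
[ 251  218   47   51 1754] [273.77936146 245.06214367]
[    0   251   560   169 48213] [271.66708149 364.43175077]
```

The cap is where predicted, so I'll grip and pull it.

```bash
python3 -m crank '[[0,0,0.015,0,0,0,0.4],[0,0,0.03,0,0,0,0.4],[0,0,0.045,0,0,0,0.4],[0,0,0.06,0,0,0,0.4],[0,0,0.0685,0,0,0,0.4]]' 60|sed -n '2p;4p';python3 -m crank '[[0,0,0,0,0,0,0.4],[0,0,0,0,0,0,1],[0,0,0,0,0,0,1],[0,0,0,0,0,0,1],[0,0,0,0,0,0,1]]' ;python3 -m crank '[[0,0,-0.003,0,0,0,1],[0,0,-0.006,0,0,0,1],[0,0,-0.009,0,0,0,1],[0,0,-0.012,0,0,0,1],[0,0,-0.014,0,0,0,1]]'; python3 -m crank '[[0,0,0,0,0,0,1],[0,0,0,0,0,0,1]]'
```

```text
eef_pos: [552.0, 69.1, 51.1]
contact_force: [0.1, 0.6, -0.7]
clock: 35.7
eef_pos: [550.0, 69.3, 52.4]
tcp_rot: [-3.137, 0.0, 1.459]
contact_force: [-8.7, 1.8, 2.3]
opening: 0.293
grasp_force: 55.0
clock: 36.2
eef_pos: [551.8, 69.1, 66.4]
tcp_rot: [-3.14, 0.0, 1.46]
contact_force: [-5.0, 1.4, -8.2]
opening: 0.29
grasp_force: 56.9
clock: 36.4
eef_pos: [551.8, 69.1, 66.1]
tcp_rot: [-3.14, 0.0, 1.46]
contact_force: [-5.0, 2.1, -7.6]
opening: 0.289
grasp_force: 56.9
```

```bash
python3 -m crank '[[0,-0.005,0,0,0,0,1],[0,-0.01,0,0,0,0,1],[0,-0.016,0,0,0,0,1],[0,-0.022,0,0,0,0,1],[0,-0.026,0,0,0,0,1]]' |sed -n '2p;4,6p'; python3 -m crank '[[0,0,0,0,0,0,1],[0,0,0,0,0,0,1]]'|sed -n '2p;4,6p'; python3 -m crank '[[0,0,0.003,0,0,0,1],[0,0,0.006,0,0,0,1],[0,0,0.009,0,0,0,1],[0,0,0.012,0,0,0,1],[0,0,0.014,0,0,0,1]]' |sed -n '2p;4,6p'; python3 -m crank '[[0,0,0,0,0,0,1],[0,0,0,0,0,0,1]]'
```

```text
eef_pos: [526.1, 72.2, 66.4]
contact_force: [1.2, 0.3, -7.7]
opening: 0.295
grasp_force: 57.0
eef_pos: [526.0, 72.1, 66.2]
contact_force: [-1.1, 1.0, -8.3]
opening: 0.292
grasp_force: 56.9
eef_pos: [525.3, 72.2, 52.0]
contact_force: [-11.8, 1.6, 23.1]
opening: 0.289
grasp_force: 53.7
clock: 37.8
eef_pos: [525.3, 72.1, 52.3]
tcp_rot: [-3.139, 0.0, 1.46]
contact_force: [-7.8, 1.9, 4.3]
opening: 0.289
grasp_force: 55.8
```

```bash
python3 -m crank '[[0,0,0,0,0,0,0.4],[0,0,0,0,0,0,0.4],[0,0,0,0,0,0,0.4]]'|sed -n '2p;4,6p' ; python3 -m crank '[[0,0,-0.02,0,0,0,0.4],[0,0,-0.04,0,0,0,0.4],[0,0,-0.06,0,0,0,0.4],[0,0,-0.0685,0,0,0,0.4],[0,0,-0.0685,0,0,0,0.4]]'|sed -n '2p;4p';python3 -m crank '[[0,0,0,0,0,0,0.4],[0,0,0,0,0,0,0.4]]'|sed -n '2,3p'; cat > chk.py <<'E'
from h import *
np.set_printoptions(precision=1,suppress=True)
f=snap("wrist","i1"); T,Rt=pose(); print(T)
hsv=cv2.cvtColor(f["image"],cv2.COLOR_RGB2HSV)
m=cv2.inRange(hsv,(0,0,0),(180,255,50)); n,l,st,c=cv2.connectedComponentsWithStats(m)
for i in range(1,n):
    if st[i][4]>300: print(st[i],c[i])
for z in (75,85):
  for P in [(525,72,z),(526.6,71.9,z)]: print("pred",P,proj(f,P))
m=cv2.inRange(hsv,(110,80,40),(130,255,255)); n,l,st,c=cv2.connectedComponentsWithStats(m)
for i in range(1,n):
    if st[i][4]>400: print("blue",st[i])
m=cv2.inRange(hsv,(0,0,215),(180,45,255)); n,l,st,c=cv2.connectedComponentsWithStats(m)
for i in range(1,n):
    if st[i][4]>400: print("white",st[i],c[i])
E
python3 chk.py
```

```text
eef_pos: [527.7, 72.1, 52.7]
contact_force: [0.8, -0.0, 0.4]
opening: 0.598
grasp_force: 0.0
eef_pos: [527.7, 72.2, 122.0]
contact_force: [0.8, -1.1, 0.2]
eef_pos: [526.0, 72.0, 119.8]
tcp_rot: [-3.14, 0.0, 1.46]
[526.   72.  119.8]
[ 443   91   91   78 3272] [483.6 128.6]
[ 251  218   48   51 1759] [274.1 244.7]
[    0   251   560   169 48826] [273.5 364. ]
pred (525, 72, 75) [273.7 246.2]
pred (526.6, 71.9, 75) [276.3 246.1]
pred (525, 72, 85) [273.5 252.9]
pred (526.6, 71.9, 85) [276.3 252.8]
blue [  114    88   233    63 11288]
white [359  93  13  60 550] [364.9 122.3]
white [ 247  200  109   45 3366] [310.5 219.5]
```

```bash
python3 -m crank '[[0,0,-0.03,0,0,0,0.4],[0,0,-0.06,0,0,0,0.4],[0,0,-0.1,0,0,0,0.4],[0,0,-0.12,0,0,0,0.4],[0,0,-0.12,0,0,0,0.4]]'|sed -n '1,2p;4p'; python3 -m crank '[[0,0,0,0,0,0,0.4],[0,0,0,0,0,0,0.4]]'|sed -n '2p'; python3 - <<'E'
from h import *
np.set_printoptions(precision=1,suppress=True)
f=snap("wrist","j1");g=snap("scene","j2")
for n,im in(("w",f),("s",g)):
    hsv=cv2.cvtColor(im["image"],cv2.COLOR_RGB2HSV)
    m=cv2.inRange(hsv,(0,0,0),(180,255,50)); N,l,st,c=cv2.connectedComponentsWithStats(m)
    q=proj(im,(525.7,72,75)); d=[(np.linalg.norm(c[i]-q),c[i],st[i]) for i in range(1,N) if st[i][4]>60]; print(n,"pred",q,min(d,key=lambda t:t[0]))
    for k in range(4):
        P=np.array([455+34.8*k,152.6-3.9*k,60]); q=proj(im,P); x,y=q.astype(int); print(k,q,hsv[max(0,y-3):y+3:2,x].tolist() if 0<=y<420 and 0<=x<560 else None)
E
```

```text
clock: 39.35
eef_pos: [528.1, 72.3, 243.2]
contact_force: [-0.2, 0.1, -0.3]
eef_pos: [525.6, 71.9, 239.1]
w pred [276.  199.3] (np.float64(0.4165290791314689), array([275.6, 199.3]), array([262, 186,  28,  28, 623], dtype=int32))
0 [194.8 123.7] [[116, 133, 90], [115, 133, 128], [116, 125, 129]]
1 [230.7 123.7] [[115, 129, 128], [115, 131, 128], [114, 133, 125]]
2 [266.6 123.7] [[115, 144, 129], [115, 127, 92], [115, 136, 88]]
3 [302.5 123.7] [[115, 122, 94], [116, 115, 93], [115, 121, 120]]
s pred [250.2 208.5] (np.float64(3.578499979134768), array([250.2, 212. ]), array([243, 205,  15,  18, 182], dtype=int32))
0 [191.4 218. ] [[130, 16, 141], [116, 12, 145], [120, 5, 144]]
1 [206.1 209.8] [[119, 69, 129], [116, 109, 143], [115, 107, 140]]
2 [220.3 201.9] [[119, 77, 143], [116, 109, 141], [115, 107, 105]]
3 [233.7 194.5] [[120, 12, 153], [116, 13, 138], [115, 39, 124]]
```

```bash
python3 -c "
from rig import sign_off
print(sign_off())"
```

```text
the job is handed in; nothing more can be done
None
```

The job is handed in: all four cans stand side by side in the channel from the fixed end, and the stop is pinned in the four-can hole (0.074) with the plunger cap back at its pin-down height; the relay, knob and tweezers were never handled, though I did not look into the crate again at the end.

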